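# Seat the sample board of the weighing stand

## Task

Push the white sample board along the rails of its stand with the fingertips until its feet drop into the notches and it lies down in its place, then push the pin of the steel turn-button round to its stop so that the bar lies across the end of the seated board. Only push: do not lift the board, and leave the beaker, the jar and the scoop where they are.

Things in the scene. Friction and masses are not known exactly. Their poses are not given: they have to be found in the camera images.
- stand: fixed metal stand, origin on the table below the middle of the seated board. Two flat rails along its y, from y = -215 to 100 mm, each 52 mm wide, centred at x = -74 and 74 mm, open between them down to 10 mm above the table. Rail tops 38 mm above the table, notches 8 mm deep, side guides up to 56 mm. An end block at y = 100 to 124 mm, 54 mm high, carries the turn-button
- board: loose white board 184 (x) by 160 (y) by 12 mm on 10 mm feet, 280 to 560 g, axes as the stand's; origin at its middle, at foot bottom. Starts 60 to 130 mm short of its place and is pushed to the stand's +y with 1 to 5 N. Sliding: origin 38 mm, top 60 mm above the table; seated: 30 and 52 mm, origin within 4 mm of the stand's in y, feet stopped rigidly by the notch ends
- push_edge (a point): middle of the board's trailing (-y) edge face, half-way up its thickness; the place to push with a fingertip towards the stand's +y
- pivot (a point): axis of the turn-button on the end block, at stand x = 0, y = +112 mm, 58 mm above the table
- pin (a point): middle of the upright round pin on the turn-button's bar: 10 mm diameter, free from 61 to 91 mm above the table, 55 mm from the pivot axis. The bar, 14 mm wide, 55 to 61 mm above the table, reaches 66 mm from the pivot and passes over the board only once the board is seated
- button (a joint): angle of the turn-button, rad: 0 = bar points to the stand's +x, clear of the board; grows clockwise seen from above; 1.571 = rigid stop, bar points to the stand's -y, across the end of the board. It stays where it is left (about 1 N at the pin turns it)
- beaker: bystander: empty glass beaker, 68 mm diameter, 95 mm high, origin at the middle of its foot
- jar: bystander: amber jar with white cap, 56 mm diameter, 75 mm high, origin at the middle of its foot
- scoop: bystander: steel scoop with a round bowl, 160 mm long, lying flat on the table, origin near its middle
Not all that is in view belongs to the job. Of the things that look like the board, the largest one is meant.

How it is judged (in metres and radians):
On the way, in this order (a step that is already met when the one before it is completed fails the run):
1. the board has dropped into its notches while the turn-button is still clear of it (z of board in the frame of stand below 0.0325 m and y of board in the frame of stand between -0.006 and 0.006 m and value of joint button below 0.5 rad), for 0.2 s.
2. the turn-button lies across the end of the board (value of joint button above 1.35 rad), for 0.2 s.
At the end, for the whole second after the job is handed in: The board is at rest, level and down in its notches (origin less than 32.5 mm above the table, within 6 mm of the stand's origin along the rails), and the turn-button is turned beyond 1.35 rad, across the end of the board (z of board in the frame of stand below 0.0325 m and y of board in the frame of stand between -0.006 and 0.006 m and angle between board's own z axis and vertical below 0.03 rad and linear speed of board below 0.02 m/s and value of joint button above 1.35 rad); the robot touches nothing.
It fails at once if the board is lifted off its rails or tipped up (z of board in the frame of stand above 0.048 m or angle between board's own z axis and vertical above 0.2 rad).
It fails at once if the beaker is moved more than 30 mm or tipped (distance of beaker from where it was at the start of the episode above 0.03 m or angle between beaker's own z axis and vertical above 0.4 rad).
It fails at once if the jar is moved more than 30 mm or tipped (distance of jar from where it was at the start of the episode above 0.03 m or angle between jar's own z axis and vertical above 0.4 rad).
It fails at once if the scoop is moved more than 30 mm (distance of scoop from where it was at the start of the episode above 0.03 m).
It also fails if it takes over 48 s, if anything falls off the work surface, if the arm or the gripper's body presses on something with over 40 N, if the wrist force passes 120 N, or if a joint passes its speed limit or range.

## Robot

A 6-joint arm with a two-finger parallel gripper is mounted at the origin on the work surface. World frame = base frame: x ahead of the robot, y to its left, z up, the work surface at z = 0. Lengths are in mm, angles in rad, forces in N, time in s.
With the tool pointing down it reaches from about 275 to 750 mm from the base axis. Payload 10.2 kg.
Tool frame: the origin (TCP) lies midway between the tips of the shut fingers; the grasp point (between the pads) lies 19 mm behind it; z points along the fingers, y is the line along which they close (so a half turn about z gives the same grasp; the last joint's range is limited). The gripper opens to 85 mm and grips with 20 to 120 N. Pads are 22 mm wide; open, the fingers measure 114 mm over their backs; the gripper's body (76 mm by 85 mm) begins 54 mm behind the grasp point. The pads swing forward as they close: fully open they stand 13 mm farther back than shut.
Start: joints at [0.906, 0.313, 1.498, -0, 1.331, -0.223], TCP at [224.486, 474.592, 231.294] pointing down, gripper open.
Joint ranges: [-2.94, 2.94], [-0.97, 2.17], [0.19, 2.56], [-1.23, 4.37], [0.02, 3.11], [-2.88, 2.88]. Speed limits (rad/s): [2.39, 2.39, 3.01, 3.14, 3.14, 3.14].

## Interface

Orientations are given as a unit quaternion [w, x, y, z].
In Python, from rig import ctrl gives the robot as it stands.
- The arm moves only by the tool send_rows, never from a script. Its argument "targets" is a list of rows, each an object with "offset": the shift along the world's x, y, z in cm, a list of three; "spin": the turn about the world's z in rad. A call has 1 to 8 rows; each row is the pose to reach, as a shift and turn from the pose commanded when the call began; what a row does not reach only later rows make up. A row lasts 1/12 s, in which the tool goes at most 41.7 mm and 7.16 degrees, less where a joint would pass 70% of its speed; a pose out of reach is approached as far as the arm can. A call with a gripper value outside its range is refused whole. "grip" is the opening, from 0 (shut) to 1 (fully open), set as the call begins (left out, the last holds). The fingers move at their own pace and stop on an object; "squeeze" is the grip in N (left out, the last holds). Time passes only in rows, so rows that repeat a pose let the fingers close. It gives the time, the measured TCP pose, the force, the opening and the grip force at its end, in the units of the state.
- ctrl.sense(): the state, without advancing time (a new reading comes with each control period).
- ctrl.capture(name): name is "scene" or "top" or "wrist"; returns (picture, depth): 384x512x3 uint8, red, green, blue; 384x512 float32, mm along the optical axis (not along the pixel's ray), 0 where there is no reading.
- ctrl.calibration(name): a dict with "fx", "fy", "cx", "cy" (pixels), "k1" (the pictures are not rectified: a ray, as slopes to the right and down, at radius r is drawn at 1 + k1 r^2 times it, then the intrinsics apply), "view" (4x4, takes a point from world to camera coordinates); the wrist camera has in their place "mount" (4x4, takes a point from camera to tool coordinates, whose origin is the TCP and whose axes are the flange's). Camera axes: x right, y down, z forward; pixel columns grow to the right and rows downward; lengths in mm; the calibration is good to about 2 mm. A picture is of the moment at which its call begins: read the wrist's pose just before it. calibration takes no time and is no camera call.
- ctrl.finish_job(): hands the job in; it is judged then, once.
Trained networks look in the newest picture that a camera, given by its name, has taken for a name from the list of things; names that differ only in an ending like _2 or _b are one class to them, and where a whole thing is asked for, a point or a joint stands for the part that bears it (a point fixed in the world has none). Each returns a list of dicts, best first, with "conf" (0 to 1); they miss things now and then, are a little off and sometimes report something else, mostly with a low value. They report only what shows in the picture. A call takes as long as a camera call. They do not tell look-alikes from the thing itself.
- ctrl.search_frame(camera, query): "box" ([left, top, right, bottom] in pixels, round what is visible of it).
- ctrl.place_of(camera, query): "uv" ([column, row] in pixels: a listed point, or the origin of a listed thing).
The state is a dict: "time_s": time; "joints": joint angles; "dq": joint speeds; "tau": joint torques, N m; "eef_pos": TCP position; "ee_rot": TCP orientation; "force": force on the tool from outside, world axes, zero at the start; "wrist_torque": the same for the moment, N m; "grip_width": opening from 0.0 (shut) to 1.0 (fully open); "grip_force": force on a finger pad.
Only numpy, scipy, OpenCV 4.12 (cv2) and the standard library are available. Lean on these libraries where they do the work, as an engineer would, in place of code of your own. Each camera call takes 0.05 s, during which the arm holds its last target. There are 200 camera calls.

## Working session

There is one attempt and no reset: what is moved stays moved. The work goes in short steps, Python scripts to look and compute and a tool call to move; the robot and the scene stay as the last step left them, time stands still between calls to the robot, and variables do not carry over. Pictures are saved under pics/ and viewed, at most 10 in all, crops included, and the job is handed in when it is done.

Besides the shell and the picture viewer there is one more tool, called as name(argument=value, ...) on one line, values as JSON. send_rows: Moves the arm, as the interface text tells. Its arguments: {"type":"object","properties":{"targets":{"type":"array"},"grip":{"type":"number"},"squeeze":{"type":"number"}},"required":["targets"]}

```bash
mkdir -p pics
cat > h.py <<'E'
from rig import ctrl
import numpy as np, cv2
def ray(cam,uv):
    c=ctrl.calibration(cam)
    K=np.array([[c['fx'],0,c['cx']],[0,c['fy'],c['cy']],[0,0,1.]])
    p=cv2.undistortPoints(np.array([[uv]],float),K,np.array([c['k1'],0,0,0.]))[0,0]
    V=np.linalg.inv(np.array(c['view']))
    return V[:3,3],V[:3,:3]@np.array([p[0],p[1],1.])
def at_z(cam,uv,z):
    o,d=ray(cam,uv); return o+d*(z-o[2])/d[2]
def at_d(cam,uv,depth):
    o,d=ray(cam,uv); u,v=map(int,np.round(uv)); 
    w=depth[max(v-2,0):v+3,max(u-2,0):u+3]; w=w[w>0]
    return o+d*np.median(w) if len(w) else None
E
python3 - <<'E'
from h import *
for cam in ('top','scene'):
    im,d=ctrl.capture(cam); np.save(f'pics/{cam}_d.npy',d)
    cv2.imwrite(f'pics/{cam}0.png',im[:,:,::-1])
    for q in ('stand','board','push_edge','pivot','pin','beaker','jar','scoop'):
        for r in ctrl.place_of(cam,q)[:3]:
            print(cam,q,np.round(r['uv'],1),round(r['conf'],2),np.round(at_d(cam,r['uv'],d)) if at_d(cam,r['uv'],d) is not None else None)
print(ctrl.sense())
E
```

```text
top stand [252.4 190.1] 0.84 [552. -20.  -0.]
top board [394.8 198.4] 0.92 [ 530. -366.   16.]
top board [287.5 182.2] 0.8 [ 565. -103.   59.]
top board [316.5 296.7] 0.75 [ 295. -174.   16.]
top push_edge [323.4 179.6] 0.75 [ 576. -194.   10.]
top push_edge [305.4 316.7] 0.72 [ 247. -147.   15.]
top push_edge [416.8 216.1] 0.7 [ 487. -424.    1.]
top pivot [200.8 194.4] 0.8 [537.  99.  62.]
top beaker [184. 126.] 0.66 [713. 152.   2.]
top jar [257.2 249.3] 0.74 [411. -33.  74.]
top scoop [290.9 104.9] 0.81 [ 765. -116.    3.]
scene stand [256.8 210.9] 0.64 [556. -20.  -1.]
scene board [232.3 188.7] 0.92 [580. -97.  59.]
scene board [189.5 148.8] 0.8 [ 531. -359.   15.]
scene board [275.6 142.1] 0.69 [ 305. -171.   14.]
scene push_edge [185.1 134.4] 0.8 [ 484. -442.   -1.]
scene push_edge [293.1 137.7] 0.79 [ 246. -143.   14.]
scene push_edge [217.4 171.3] 0.68 [ 562. -181.   58.]
scene pivot [291.6 215.5] 0.71 [537.  94.  61.]
scene pin [277.2 225.7] 0.43 [595.  92.  70.]
scene beaker [262.7 277.3] 0.62 [737. 172.  76.]
scene jar [288.3 183.6] 0.75 [428.  -9.  27.]
scene scoop [182.4 234.3] 0.76 [ 765. -116.   -2.]
{'time_s': 0.9, 'joints': array([ 9.05601829e-01,  3.12876493e-01,  1.49768540e+00,  4.74680219e-05,
        1.33101029e+00, -2.23445738e-01]), 'dq': array([-0.00095994, -0.00039209,  0.00078537, -0.00013709,  0.00023696,
       -0.00094327]), 'tau': array([-6.45761465e-04, -4.12162971e+01, -2.59894592e+01, -1.70498647e-04,
        5.54717135e-04, -1.41682847e-05]), 'eef_pos': array([224.47711123, 474.60119279, 231.31171357]), 'ee_rot': array([-1.64174803e-05,  2.19088344e-01,  9.75705026e-01,  1.91502361e-05]), 'force': array([-1.22420989, -0.53254234, -0.07258598]), 'wrist_torque': array([ 0.01034185,  0.04234815, -0.00903626]), 'grip_force': 0.0, 'grip_width': 1.0009892900778274}
```

View pics/top0.png

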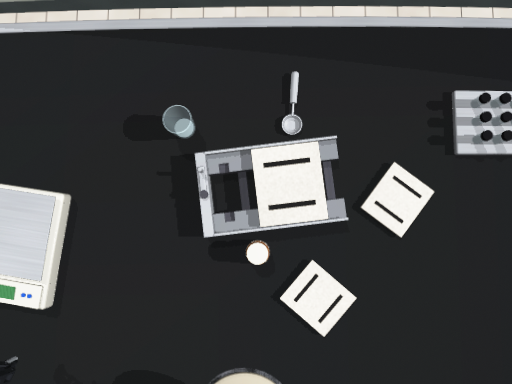

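Run:
```python
import cv2
im=cv2.imread('pics/scene0.png'); cv2.imwrite('pics/scene_c.png',cv2.resize(im[110:290,150:350],None,fx=3,fy=3,interpolation=cv2.INTER_CUBIC))
im=cv2.imread('pics/top0.png'); cv2.imwrite('pics/top_c.png',cv2.resize(im[110:270,170:350],None,fx=3.7,fy=3.7,interpolation=cv2.INTER_CUBIC))
```

```text
(no output)
```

View pics/top_c.png

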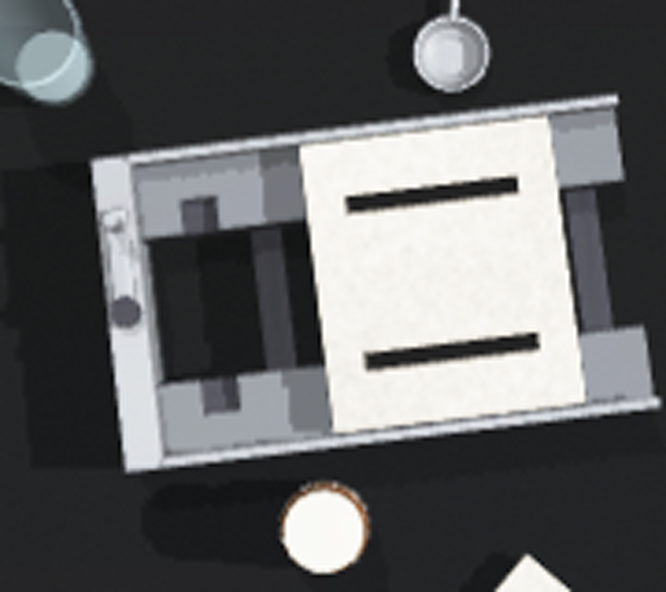

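View pics/scene_c.png

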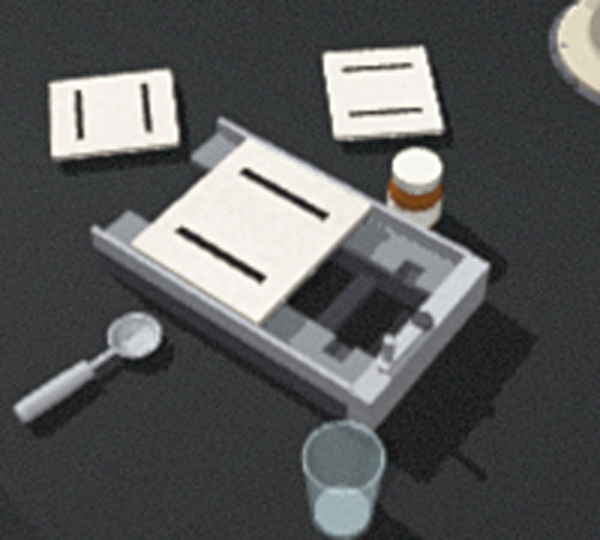

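The candidates for the board are the large white one on the rails at top-view (288,182), and two smaller look-alikes lying on the table at (395,198) and (317,297). The one on the stand is the largest and is correct. The pin shows near crop (115,222), the dark pivot at (125,312), the beaker is near the block's upper end and the jar is below the stand.

Run:
```python
from h import *
im=cv2.imread('pics/top0.png'); 
def P(c,z): return at_z('top',[170+(c[0]+.5)/3.7-.5,110+(c[1]+.5)/3.7-.5],z)
m=(im.min(2)>190).astype(np.uint8); m[:, :235]=0; m[:,340:]=0; m[:135]=0;m[235:]=0
cs,_=cv2.findContours(m,cv2.RETR_EXTERNAL,cv2.CHAIN_APPROX_NONE); c=max(cs,key=cv2.contourArea)
pts=np.array([at_z('top',p[0],60)[:2] for p in c],np.float32)
print('board rect',cv2.minAreaRect(pts))
B=[P(c,60) for c in [(300,147),(550,115),(585,402),(332,433)]]
print('corners',np.round(B,1)); print(np.mean(B,0))
for n,c,z in [('block far x',(92,160),54),('block near x',(126,470),54),('pivot',(125,312),62),('pin base',(112,222),75),('guide up end',(618,97),56),('guide lo end',(660,401),56),('guide up block',(130,157),56),('guide lo block',(163,465),56)]:
    print(n,np.round(P(c,z),1))
```

```text
board rect ((562.19677734375, -106.90947723388672), (182.5477294921875, 158.8812255859375), 6.878481388092041)
corners [[ 642.9  -17.5   60. ]
 [ 663.  -176.2   60. ]
 [ 481.2 -196.1   60. ]
 [ 462.   -37.8   60. ]]
[ 562.26112303 -106.88668666   60.        ]
block far x [636.  115.9  54. ]
block near x [438.5  92.2  54. ]
pivot [537.9  92.6  62. ]
pin base [593.3  99.5  75. ]
guide up end [ 675.4 -220.2   56. ]
guide lo end [ 481.8 -243.8   56. ]
guide up block [637.5  91.2  56. ]
guide lo block [441.8  68.6  56. ]
```

send_rows(targets=[{"offset": [35.1, -69.2, 0], "spin": -1.01}, {"offset": [35.1, -69.2, 0], "spin": -1.01}, {"offset": [35.1, -69.2, 0], "spin": -1.01}, {"offset": [35.1, -69.2, 0], "spin": -1.01}, {"offset": [35.1, -69.2, 0], "spin": -1.01}, {"offset": [35.1, -69.2, 0], "spin": -1.01}, {"offset": [35.1, -69.2, 0], "spin": -1.01}, {"offset": [35.1, -69.2, 0], "spin": -1.01}], grip=0, squeeze=40)

```text
time_s: 1.57
eef_pos: [375.7, 175.4, 231.6]
ee_rot: [0.0, 0.662, 0.749, 0.0]
force: [0.6, 1.2, 0.1]
grip_width: 0.001
grip_force: 0.0
```

send_rows(targets=[{"offset": [20, -39.2, 0]}, {"offset": [20, -39.2, 0]}, {"offset": [20, -39.2, 0]}, {"offset": [20, -39.2, 0]}, {"offset": [20, -39.2, 0]}, {"offset": [20, -39.2, 0]}, {"offset": [20, -39.2, 0]}, {"offset": [20, -39.2, 0]}])

```text
invalid input
```

send_rows(targets=[{"offset": [3, -6, 0]}, {"offset": [4.8, -9.5, 0]}, {"offset": [4.8, -9.5, 0]}])

```text
invalid input
```

send_rows(targets=[{"offset": [20, -39.2, 0], "spin": 0}, {"offset": [20, -39.2, 0], "spin": 0}, {"offset": [20, -39.2, 0], "spin": 0}, {"offset": [20, -39.2, 0], "spin": 0}, {"offset": [20, -39.2, 0], "spin": 0}, {"offset": [20, -39.2, 0], "spin": 0}, {"offset": [20, -39.2, 0], "spin": 0}, {"offset": [20, -39.2, 0], "spin": 0}])

```text
time_s: 2.23
eef_pos: [527.3, -121.7, 231.3]
ee_rot: [0.0, 0.66, 0.751, 0.0]
force: [0.9, 1.9, 1.2]
grip_width: 0.002
grip_force: 0.0
```

send_rows(targets=[{"offset": [4.8, -9.5, 0], "spin": -0.01}, {"offset": [4.8, -9.5, 0], "spin": -0.01}, {"offset": [4.8, -9.5, 0], "spin": -0.01}, {"offset": [4.8, -9.5, -4], "spin": -0.01}, {"offset": [4.8, -9.5, -8], "spin": -0.01}, {"offset": [4.8, -9.5, -11], "spin": -0.01}, {"offset": [4.8, -9.5, -12], "spin": -0.01}, {"offset": [4.8, -9.5, -12], "spin": -0.01}])

```text
time_s: 2.9
eef_pos: [573.9, -214.1, 109.2]
ee_rot: [-0.002, 0.664, 0.748, -0.0]
force: [0.5, 0.3, 0.4]
grip_width: -0.0
grip_force: 0.0
```

Run:
```python
from h import *
s=ctrl.sense();print(s['eef_pos'],s['ee_rot'],s['force'])
a,_=ctrl.capture('wrist'); b,_=ctrl.capture('scene'); 
b=cv2.resize(b[110:290,150:350],(427,384)); cv2.imwrite('pics/w1.png',np.hstack([cv2.resize(a,(370,278)),cv2.resize(b,(309,278))])[:,:,::-1])
```

```text
[ 573.86062178 -214.10802433  109.17059845] [-2.24170992e-03  6.63831996e-01  7.47878256e-01 -4.11015993e-04] [0.47830677 0.26476724 0.37512879]
```

View pics/w1.png

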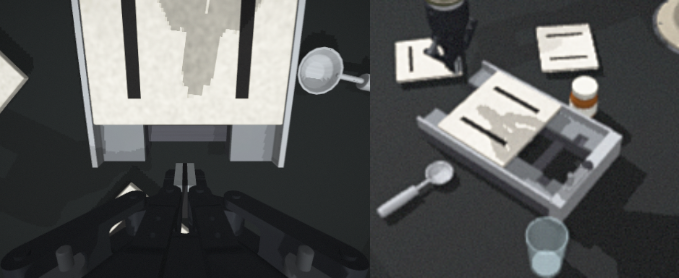

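The fingertip is centred behind the board's trailing edge: tip at column 185, board spanning 77 to 285 in the wrist half. Next is the descent.

send_rows(targets=[{"offset": [0, 0, -3], "spin": 0}, {"offset": [0, 0, -5], "spin": 0}, {"offset": [0, 0, -6.5], "spin": 0}, {"offset": [0, 0, -6.5], "spin": 0}, {"offset": [0, 0, -6.5], "spin": 0}])

```text
time_s: 3.42
eef_pos: [575.7, -215.0, 48.2]
ee_rot: [0.001, 0.664, 0.748, 0.0]
force: [-0.4, -0.3, 0.7]
grip_width: 0.003
grip_force: 0.0
```

send_rows(targets=[{"offset": [-0.06, 0.5, 0], "spin": 0}, {"offset": [-0.12, 1.0, 0], "spin": 0}, {"offset": [-0.18, 1.5, 0], "spin": 0}, {"offset": [-0.24, 2.0, 0], "spin": 0}, {"offset": [-0.3, 2.5, 0], "spin": 0}, {"offset": [-0.36, 3.0, 0], "spin": 0}, {"offset": [-0.42, 3.5, 0], "spin": 0}, {"offset": [-0.48, 4.0, 0], "spin": 0}])

```text
time_s: 4.08
eef_pos: [570.0, -174.3, 46.5]
ee_rot: [0.0, 0.664, 0.748, -0.0]
force: [-0.9, -2.3, 1.5]
grip_width: -0.004
grip_force: 1.3
```

send_rows(targets=[{"offset": [-0.08, 0.7, -0.2], "spin": 0}, {"offset": [-0.17, 1.4, -0.2], "spin": 0}, {"offset": [-0.25, 2.1, -0.2], "spin": 0}, {"offset": [-0.33, 2.8, -0.2], "spin": 0}, {"offset": [-0.42, 3.5, -0.2], "spin": 0}, {"offset": [-0.5, 4.2, -0.2], "spin": 0}, {"offset": [-0.57, 4.8, -0.2], "spin": 0}, {"offset": [-0.62, 5.2, -0.2], "spin": 0}])

```text
time_s: 4.75
eef_pos: [563.5, -121.6, 44.2]
ee_rot: [-0.0, 0.664, 0.748, -0.0]
force: [0.1, -1.2, -0.5]
grip_width: 0.001
grip_force: 0.6
```

send_rows(targets=[{"offset": [-0.03, 0.25, 0], "spin": 0}, {"offset": [-0.06, 0.5, 0], "spin": 0}, {"offset": [-0.09, 0.75, 0], "spin": 0}, {"offset": [-0.12, 1.0, 0], "spin": 0}, {"offset": [-0.12, 1.0, 0], "spin": 0}])

```text
time_s: 5.17
eef_pos: [562.5, -112.2, 44.3]
ee_rot: [-0.0, 0.664, 0.748, 0.0]
force: [-0.5, -0.3, -0.0]
grip_width: 0.001
grip_force: 0.0
```

Run:
```python
from h import *
s=ctrl.sense();print(s['eef_pos'],s['force'])
a,da=ctrl.capture('top'); b,db=ctrl.capture('scene')
cv2.imwrite('pics/p2.png',np.hstack([cv2.resize(a[110:260,170:350],(400,333)),cv2.resize(b[110:290,150:350],(370,333))])[:,:,::-1])
for r in ctrl.place_of('scene','board')[:3]: print(r,at_d('scene',r['uv'],db))
```

```text
[ 562.49988534 -112.22665089   44.28660267] [-0.49753559 -0.30161309 -0.04008935]
{'uv': [275.5, 142.8], 'conf': 0.67} [ 309.11420303 -167.81134631   15.86536562]
{'uv': [255.5, 203.8], 'conf': 0.65} [574.11150502  -8.4088435   58.76332164]
{'uv': [189.1, 147.4], 'conf': 0.64} [ 527.1594859  -365.80943517   14.30388438]
```

View pics/p2.png

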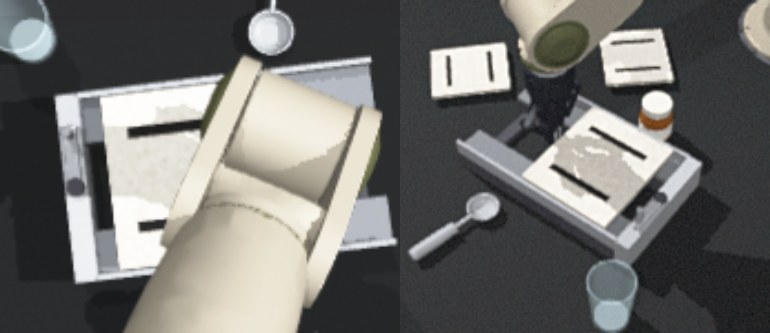

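The board has slid nearly to the block but its top still reads about 59 mm, so it hasn't dropped yet. I'll push on in small steps.

send_rows(targets=[{"offset": [-0.02, 0.15, 0], "spin": 0}, {"offset": [-0.04, 0.3, 0], "spin": 0}, {"offset": [-0.05, 0.4, 0], "spin": 0}, {"offset": [-0.05, 0.4, 0], "spin": 0}])

```text
time_s: 5.65
eef_pos: [562.1, -108.5, 44.3]
ee_rot: [0.0, 0.664, 0.748, -0.0]
force: [0.1, 0.4, -0.7]
grip_width: 0.001
grip_force: 0.2
```

```bash
cat > bz.py <<'E'
from h import *
s=ctrl.sense();print(s['eef_pos'],s['force'])
im,d=ctrl.capture('scene')
c=ctrl.calibration('scene')
n=np.array([-.118,.993]);x=np.array([.993,.118]);o=np.array([551.2,-18.2])
V=np.array(c['view'])
K=np.array([[c['fx'],0,c['cx']],[0,c['fy'],c['cy']],[0,0,1.]])
for X in(-70,70,0):
  r=[]
  for Y in(-50,-30,-10,10,30,50):
    p=o+X*x+Y*n; uv=cv2.projectPoints(np.array([[p[0],p[1],56.]]),cv2.Rodrigues(V[:3,:3])[0],V[:3,3],K,np.array([c['k1'],0,0,0.]))[0][0,0]
    r.append(round(at_d('scene',uv,d)[2],1))
  print(X,r)
E
python3 bz.py
```

```text
[ 562.08202746 -108.47746657   44.32374382] [ 0.06793685  0.37987818 -0.68091138]
-70 [np.float64(50.4), np.float64(49.6), np.float64(49.7), np.float64(50.4), np.float64(49.5), np.float64(50.3)]
70 [np.float64(50.7), np.float64(50.1), np.float64(50.8), np.float64(50.4), np.float64(51.3), np.float64(50.8)]
0 [np.float64(48.7), np.float64(49.9), np.float64(49.0), np.float64(50.4), np.float64(50.4), np.float64(49.9)]
```

Dropped and level: the top reads about 50 mm everywhere. I'll back off, rise and go over to the far side of the pin.

send_rows(targets=[{"offset": [0.24, -2, 0], "spin": 0}, {"offset": [0.24, -2, 0], "spin": 0}, {"offset": [0.24, -2, 3], "spin": 0}, {"offset": [0.24, -2, 7], "spin": 0}, {"offset": [0.24, -2, 10.5], "spin": 0}, {"offset": [0.24, -2, 10.5], "spin": 0}, {"offset": [0.7, 2, 10.5], "spin": 0}, {"offset": [1.2, 6, 10.5], "spin": 0}])

```text
time_s: 6.37
eef_pos: [574.0, -48.6, 149.6]
ee_rot: [0.0, 0.665, 0.747, 0.0]
force: [-0.4, 0.8, 0.5]
grip_width: 0.0
grip_force: 0.0
```

send_rows(targets=[{"offset": [1.5, 17.9, 0], "spin": 0}, {"offset": [1.5, 17.9, 0], "spin": 0}, {"offset": [1.5, 17.9, 0], "spin": 0}, {"offset": [1.5, 17.9, 0], "spin": 0}, {"offset": [1.5, 17.9, 0], "spin": 0}, {"offset": [1.5, 17.9, 0], "spin": 0}, {"offset": [1.5, 17.9, 0], "spin": 0}])

```text
time_s: 6.95
eef_pos: [588.8, 130.6, 148.9]
ee_rot: [-0.0, 0.663, 0.748, -0.0]
force: [0.6, -0.2, 0.1]
grip_width: -0.001
grip_force: 0.0
```

Run:
```python
from h import *
s=ctrl.sense();print(s['eef_pos'],s['ee_rot'],s['force'])
a,_=ctrl.capture('wrist'); b,_=ctrl.capture('scene'); 
cv2.imwrite('pics/w3.png',np.hstack([cv2.resize(a,(420,315)),cv2.resize(b[150:300,190:350],(336,315))])[:,:,::-1])
```

```text
[588.79020894 130.57586495 148.92599654] [-1.21082972e-04  6.63368762e-01  7.48292584e-01 -2.82366613e-04] [ 0.57516506 -0.1830508   0.12078255]
```

View pics/w3.png

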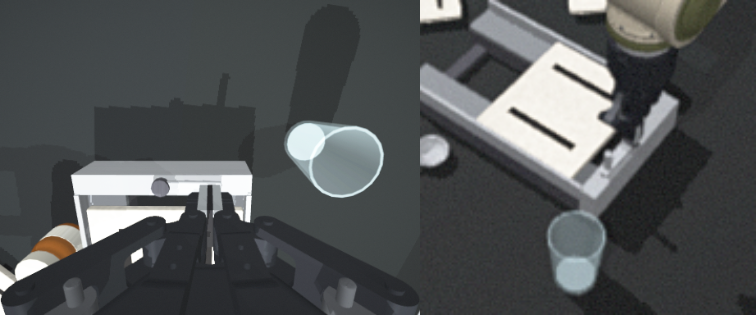

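send_rows(targets=[{"offset": [0, 0, -3], "spin": 0}, {"offset": [0, 0, -6], "spin": 0}, {"offset": [0, 0, -8.1], "spin": 0}, {"offset": [0, 0, -8.1], "spin": 0}, {"offset": [0, 0, -8.1], "spin": 0}])

```text
time_s: 7.47
eef_pos: [589.0, 129.1, 68.2]
ee_rot: [-0.0, 0.664, 0.747, -0.0]
force: [0.1, -0.3, 0.5]
grip_width: 0.0
grip_force: 0.0
```

Run:
```python
import numpy as np
x=np.array([.993,.118]);n=np.array([-.118,.993]);pv=np.array([538,93])
P=lambda t:(lambda q:pv+q[0]*x+q[1]*n)(55*np.array([np.cos(t),-np.sin(t)])-16*np.array([-np.sin(t),-np.cos(t)]))
T=np.array([588.8,130.6])
for k in range(0,17): print(k,-.1*k,np.round((P(.1*k)-T)/10,2), np.round((P(.1*k)-P(.8))/10,2))
```

```text
0 -0.0 [ 0.19 -1.52] [-0.01  4.46]
1 -0.1 [ 0.39 -2.06] [0.19 3.92]
2 -0.2 [ 0.53 -2.61] [0.33 3.37]
3 -0.30000000000000004 [ 0.62 -3.18] [0.42 2.8 ]
4 -0.4 [ 0.65 -3.75] [0.45 2.23]
5 -0.5 [ 0.62 -4.32] [0.42 1.66]
6 -0.6000000000000001 [ 0.54 -4.89] [0.34 1.09]
7 -0.7000000000000001 [ 0.39 -5.45] [0.2  0.54]
8 -0.8 [ 0.2  -5.98] [0. 0.]
9 -0.9 [-0.05 -6.5 ] [-0.25 -0.52]
10 -1.0 [-0.35 -6.99] [-0.55 -1.  ]
11 -1.1 [-0.69 -7.44] [-0.89 -1.46]
12 -1.2000000000000002 [-1.08 -7.86] [-1.28 -1.88]
13 -1.3 [-1.51 -8.24] [-1.71 -2.26]
14 -1.4000000000000001 [-1.98 -8.58] [-2.18 -2.59]
15 -1.5 [-2.47 -8.86] [-2.67 -2.88]
16 -1.6 [-3.  -9.1] [-3.2  -3.11]
```

send_rows(targets=[{"offset": [0.2, -1.5, 0], "spin": 0}, {"offset": [0.4, -2.05, 0], "spin": -0.1}, {"offset": [0.53, -2.6, 0], "spin": -0.2}, {"offset": [0.62, -3.2, 0], "spin": -0.3}, {"offset": [0.65, -3.75, 0], "spin": -0.4}, {"offset": [0.62, -4.3, 0], "spin": -0.5}, {"offset": [0.54, -4.9, 0], "spin": -0.6}, {"offset": [0.2, -6.0, 0], "spin": -0.8}])

```text
time_s: 8.13
eef_pos: [592.3, 70.2, 70.7]
ee_rot: [0.001, 0.887, 0.462, 0.002]
force: [0.4, 2.1, 0.4]
grip_width: -0.001
grip_force: 0.9
```

send_rows(targets=[{"offset": [-0.25, -0.5, 0], "spin": -0.12}, {"offset": [-0.55, -1.0, 0], "spin": -0.24}, {"offset": [-0.9, -1.45, 0], "spin": -0.36}, {"offset": [-1.3, -1.9, 0], "spin": -0.48}, {"offset": [-1.7, -2.25, 0], "spin": -0.58}, {"offset": [-2.2, -2.6, 0], "spin": -0.68}, {"offset": [-2.45, -2.75, 0], "spin": -0.78}, {"offset": [-2.65, -2.85, 0], "spin": -0.8}])

```text
time_s: 8.8
eef_pos: [565.7, 40.9, 70.6]
ee_rot: [0.0, 0.997, 0.08, 0.002]
force: [1.0, -0.5, 0.4]
grip_width: 0.001
grip_force: 0.5
```

send_rows(targets=[{"offset": [-0.15, 0, 0], "spin": 0}, {"offset": [-0.3, 0, 0], "spin": 0}])

```text
time_s: 8.97
eef_pos: [562.2, 41.5, 69.5]
ee_rot: [0.0, 0.997, 0.083, 0.001]
force: [1.3, 0.4, 0.2]
grip_width: -0.006
grip_force: 0.5
```

```bash
python3 bz.py
python3 - <<'E'
from h import *
a,_=ctrl.capture('wrist'); b,_=ctrl.capture('scene'); 
cv2.imwrite('pics/w4.png',np.hstack([cv2.resize(a,(420,315)),cv2.resize(b[150:300,190:350],(336,315))])[:,:,::-1])
E
```

```text
[562.22055941  41.5059737   69.53122883] [1.27793451 0.3700865  0.19100282]
-70 [np.float64(220.2), np.float64(225.1), np.float64(221.2), np.float64(211.7), np.float64(189.0), np.float64(171.0)]
70 [np.float64(50.9), np.float64(49.5), np.float64(50.9), np.float64(50.3), np.float64(51.0), np.float64(50.4)]
0 [np.float64(50.3), np.float64(49.6), np.float64(50.3), np.float64(50.0), np.float64(100.2), np.float64(95.6)]
```

View pics/w4.png

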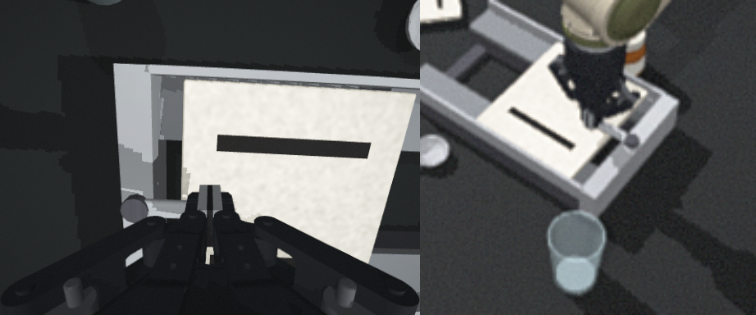

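The bar (wrist half, about (175,203)) now lies over the board's end. A last small nudge takes it to the stop.

send_rows(targets=[{"offset": [-0.1, 0, 0], "spin": 0}, {"offset": [-0.2, 0, 0], "spin": 0}, {"offset": [-0.3, 0, 0], "spin": 0}])

```text
time_s: 9.37
eef_pos: [560.9, 41.9, 68.9]
ee_rot: [0.0, 0.997, 0.083, 0.003]
force: [14.6, 1.3, -5.0]
grip_width: 0.001
grip_force: 7.6
```

Force has risen, so the button is at its stop. I'll back away in +x and rise.

send_rows(targets=[{"offset": [1, 0.1, 0], "spin": 0}, {"offset": [2.5, 0.2, 0], "spin": 0}, {"offset": [2.5, 0.2, 3], "spin": 0}, {"offset": [2.5, 0.2, 7], "spin": 0}, {"offset": [2.5, 0.2, 11], "spin": 0}, {"offset": [2.5, -5, 14], "spin": 0}, {"offset": [2.5, -9, 16], "spin": 0}, {"offset": [2.5, -9, 16], "spin": 0}])

```text
time_s: 10.03
eef_pos: [583.7, -50.9, 230.9]
ee_rot: [0.001, 0.997, 0.082, 0.001]
force: [0.3, -0.5, 0.2]
grip_width: -0.002
grip_force: 0.0
```

```bash
python3 bz.py
python3 - <<'E'
from h import *
a,_=ctrl.capture('top'); b,_=ctrl.capture('scene'); 
cv2.imwrite('pics/w5.png',np.hstack([cv2.resize(a[110:260,170:350],(400,333)),cv2.resize(b[130:300,180:350],(333,333))])[:,:,::-1])
E
```

```text
[583.74317131 -50.9458367  230.87822946] [ 0.26899324 -0.51743089  0.18873839]
-70 [np.float64(49.3), np.float64(50.7), np.float64(49.9), np.float64(50.6), np.float64(50.5), np.float64(50.3)]
70 [np.float64(50.8), np.float64(50.1), np.float64(50.4), np.float64(49.9), np.float64(51.7), np.float64(50.3)]
0 [np.float64(49.8), np.float64(50.4), np.float64(48.7), np.float64(50.1), np.float64(50.7), np.float64(66.7)]
```

View pics/w5.png

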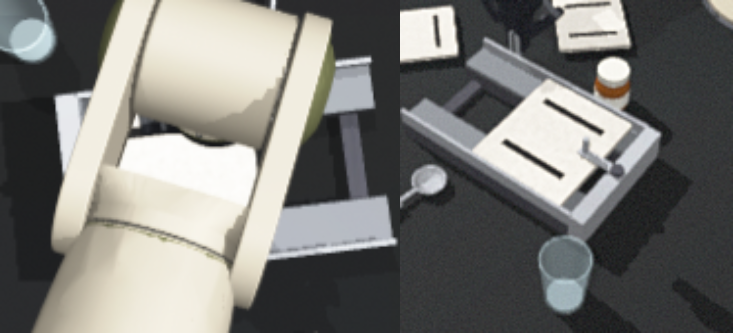

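The scene half shows the board seated and level, with the bar across its end (pin at (585,148), pivot at (618,170)) and the bystanders where they were.

```bash
python3 -c "
from rig import ctrl
print(ctrl.finish_job())"
```

```text
the job is handed in; nothing more can be done
None
```

I pushed the board until it dropped level into its notches (top about 50 mm), turned the button to its stop across the board's end, backed the arm clear and handed the job in; the judge gave no verdict.

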